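# Switch on the soil sensors, largest pot first

### The arm

A 6-joint arm with a two-finger parallel gripper is mounted at the origin on the work surface. World frame = base frame: x ahead of the robot, y to its left, z up, the work surface at z = 0. Lengths are in m, angles in rad, forces in N, time in s.
With the tool pointing down it reaches from about 0.225 to 0.725 m from the base axis. Payload 3.1 kg.
Tool frame: the origin (TCP) lies on the centre line of the jaws, within the pads' length; the fingertips stand 22 mm ahead of it and the grasp point (between the pads) lies 3 mm ahead of it; z points along the fingers, y is the line along which they close (so a half turn about z gives the same grasp; the last joint's range is limited). The gripper opens to 85 mm and grips with 20 to 120 N. Pads are 22 mm wide; open, the fingers measure 114 mm over their backs; the gripper's body (76 mm by 85 mm) begins 54 mm behind the grasp point. The pads swing forward as they close: fully open they stand 13 mm farther back than shut.
Start: joints at [1.01, 0.048, 0.099, 1.622, 0, 1.443], TCP at [0.22, 0.477, 0.253] pointing down, gripper open.
Joint ranges: [-2.91, 2.91], [-0.99, 1.94], [-1.21, 1.42], [-2.12, 2.29], [-1.49, 1.47], [-3.14, 3.14]. Speed limits (rad/s): [2.79, 2.79, 3.14, 3.14, 3.14, 3.14].

### API

Orientations are given as a unit quaternion [x, y, z, w].
In Python, from plant import * gives the robot as it stands. The module is installed in compiled form; this text tells all that it offers.
- The arm moves only by the tool jog_arm, never from a script. Its argument "series" is a list of rows, each a list of 4 numbers: the shift along the tool's x, y, z in cm, then the turn about the tool's z in degrees. In form: [[dx, dy, dz, turn], ...]. A call has 1 to 12 rows; each row is the pose to reach, as a shift and turn from the pose commanded when the call began, along the tool's axes at that moment; what a row does not reach only later rows make up. A row lasts 1/12 s, in which the tool goes at most 41.7 mm and 7.16 degrees, less where a joint would pass 70% of its speed; a pose out of reach is approached as far as the arm can. A call with a gripper value outside its range is refused whole. "jaw" is the finger opening in cm, from 0 to 8.54, set as the call begins (left out, the last holds). The fingers move at their own pace and stop on an object; "newtons" is the grip in N (left out, the last holds). Time passes only in rows, so rows that repeat a pose let the fingers close. It gives the time, the measured TCP pose, the force, the opening and the grip force at its end, in the units of the state.
- read_state(): the state, without advancing time (a new reading comes with each control period).
- read_camera(name): name is "side" or "top"; returns the picture (420x560x3 uint8, red, green, blue); there is no depth.
- camera_model(name): a dict with "camera_matrix" (3x3 intrinsics, pixels), "dist_coeffs" ([k1, k2, p1, p2, k3] as OpenCV has them; the pictures are not rectified), "rvec" (rotation vector, rad) and "tvec" (3), from world to camera coordinates, as OpenCV has them. Camera axes: x right, y down, z forward; pixel columns grow to the right and rows downward; lengths in m; the calibration is good to about 2 mm. A picture is of the moment at which its call begins. camera_model takes no time and is no camera call.
- job_done(): hands the job in; it is judged then, once.
Trained networks look in the newest picture that a camera, given by its name, has taken for a name from the list of things; names that differ only in an ending like _2 or _b are one class to them, and where a whole thing is asked for, a point or a joint stands for the part that bears it (a point fixed in the world has none). Each returns a list of dicts, best first, with "confidence" (0 to 1); they miss things now and then, are a little off and sometimes report something else, mostly with a low value. They report only what shows in the picture. A call takes as long as a camera call. They do not tell look-alikes from the thing itself.
- boxes_of(camera, query): "uv" ([column, row] in pixels, amid what is visible of it).
- place_of(camera, query): "uv" ([column, row] in pixels: a listed point, or the origin of a listed thing).
The state is a dict: "t": time; "joint_pos": joint angles; "qd": joint speeds; "joint_efforts": joint torques, N m; "eef_pos": TCP position; "orientation": TCP orientation; "wrist_force": force on the tool from outside, world axes, zero at the start; "ft_torque": the same for the moment, N m; "width": opening from 0.0 (shut) to 1.0 (fully open); "finger_force": force on a finger pad.
Only numpy, scipy, OpenCV 4.12 (cv2) and the standard library are available. Lean on these libraries where they do the work, as an engineer would, in place of code of your own. Each camera call takes 0.05 s, during which the arm holds its last target. There are 200 camera calls.

### The job

Switch on the soil sensors in the three sown pots by lightly pressing the grey cap on top of each one down into its head with a fingertip: the largest pot first, then the middle-sized one, and the smallest last, so that their log numbers follow pot size. Each cap stays down once it is pressed in; do not pick up, tip or shove the pots, and leave the empty pot, the jar and the dibber alone. Finish with all three caps in and the hand clear.

Things in the scene. Friction and masses are not known exactly. Their poses are not given: they have to be found in the camera images.
- pot_large: the large sown pot: a loose black plastic flower pot, 160 mm across the rim and 150 mm high, standing on the bench, closed by a brown coir disc 18 mm below the rim; origin at the centre of its underside, z up. A white soil sensor stands fixed upright on its axis: a round head 48 mm across whose top is 180 mm above the bench, with the grey cap on it. All three sensors are alike, only the pots differ in size.
- cap_large_top (a point): centre of the top face of the grey push cap (36 mm across) on the sensor of the large pot; moves with the cap; about 192 mm above the bench when out, 182 mm when fully in. z up.
- cap_large (a joint): how far the cap of the large pot's sensor is pushed down, in m: 0 is out (it stands 12 mm proud of the head), 0.010 is its stop (2 mm proud); it may start up to 0.002 in. It moves straight down at 2 to 3 N and stays where it is left. The head under it is sprung: past the stop, pushing with over 5 N lets the whole head sink, up to 12 mm at about 17 N, and it comes back up.
- pot_medium: the medium sown pot: a loose black plastic flower pot, 130 mm across the rim and 120 mm high, standing on the bench, closed by a brown coir disc 18 mm below the rim; origin at the centre of its underside, z up. A white soil sensor stands fixed upright on its axis: a round head 48 mm across whose top is 150 mm above the bench, with the grey cap on it. All three sensors are alike, only the pots differ in size.
- cap_medium_top (a point): centre of the top face of the grey push cap (36 mm across) on the sensor of the medium pot; moves with the cap; about 162 mm above the bench when out, 152 mm when fully in. z up.
- cap_medium (a joint): how far the cap of the medium pot's sensor is pushed down, in m: 0 is out (it stands 12 mm proud of the head), 0.010 is its stop (2 mm proud); it may start up to 0.002 in. It moves straight down at 2 to 3 N and stays where it is left. The head under it is sprung: past the stop, pushing with over 5 N lets the whole head sink, up to 12 mm at about 17 N, and it comes back up.
- pot_small: the small sown pot: a loose black plastic flower pot, 100 mm across the rim and 90 mm high, standing on the bench, closed by a brown coir disc 18 mm below the rim; origin at the centre of its underside, z up. A white soil sensor stands fixed upright on its axis: a round head 48 mm across whose top is 120 mm above the bench, with the grey cap on it. All three sensors are alike, only the pots differ in size.
- cap_small_top (a point): centre of the top face of the grey push cap (36 mm across) on the sensor of the small pot; moves with the cap; about 132 mm above the bench when out, 122 mm when fully in. z up.
- cap_small (a joint): how far the cap of the small pot's sensor is pushed down, in m: 0 is out (it stands 12 mm proud of the head), 0.010 is its stop (2 mm proud); it may start up to 0.002 in. It moves straight down at 2 to 3 N and stays where it is left. The head under it is sprung: past the stop, pushing with over 5 N lets the whole head sink, up to 12 mm at about 17 N, and it comes back up.
- empty_pot: bystander: an empty black plastic pot without sensor or cover disc, 100 mm across and 90 mm high, loose; origin at the centre of its underside
- feed_jar: bystander: a white screw-top jar of plant feed, 56 mm across and 100 mm high, loose; origin at the centre of its underside
- dibber: bystander: a planting dibber, steel point and wooden handle, 200 mm long along its y axis and 26 mm thick, lying on the bench, loose; origin on the bench under its middle
Things that resemble listed ones, but are neither listed nor needed, are in the scene too. What is shaped like the pot_medium but red or yellow is not meant.

How it is judged:
On the way, in this order (a step that is already met when the one before it is completed fails the run):
1. the large pot's cap is pressed in at least 7 mm (value of joint cap_large above 0.007 m), for 0.1 s.
2. the medium pot's cap is pressed in at least 7 mm (value of joint cap_medium above 0.007 m), for 0.1 s.
3. the small pot's cap is pressed in at least 7 mm (value of joint cap_small above 0.007 m), for 0.1 s.
At the end, for the whole second after the job is handed in: all three caps are in by more than 7 of their 10 mm; the three pots stand upright (within 0.1 rad) on the bench, at rest and within 30 mm of where they were; the empty pot, jar and dibber are within 30 mm of where they were (value of joint each of cap_large, cap_medium, cap_small above 0.007 m and angle between each of pot_large, pot_medium, pot_small's own z axis and vertical below 0.1 rad and height (world z) of each of pot_large, pot_medium, pot_small below 0.008 m and distance of each of pot_large, pot_medium, pot_small, empty_pot, feed_jar, dibber from where it was at the start of the episode below 0.03 m and linear speed of each of pot_large, pot_medium, pot_small below 0.02 m/s); the robot touches nothing.
It fails at once if a cap is pushed in (over 5 mm) before that of the next larger pot is in (7 mm) ((value of joint cap_medium above 0.005 m and value of joint cap_large below 0.007 m) or (value of joint cap_small above 0.005 m and value of joint cap_medium below 0.007 m)).
It fails at once if a sown pot is lifted more than 12 mm (height (world z) of any of pot_large, pot_medium, pot_small above 0.012 m).
It fails at once if a sown pot is shoved more than 30 mm or tipped more than 0.2 rad (distance of any of pot_large, pot_medium, pot_small from where it was at the start of the episode above 0.03 m or angle between any of pot_large, pot_medium, pot_small's own z axis and vertical above 0.2 rad).
It fails at once if the robot presses on a pot or its sensor with more than 25 N (contact force between any of the arm, the fingers and pot_large above 25 N or contact force between any of the arm, the fingers and pot_medium above 25 N or contact force between any of the arm, the fingers and pot_small above 25 N).
It fails at once if the empty pot, the jar or the dibber is moved more than 30 mm (distance of any of empty_pot, feed_jar, dibber from where it was at the start of the episode above 0.03 m).
It also fails if it takes over 45 s, if anything falls off the work surface, if the arm or the gripper's body presses on something with over 40 N, if the wrist force passes 120 N, or if a joint passes its speed limit or range.

## Working session

There is one attempt and no reset: what is moved stays moved. The work goes in short steps, Python scripts to look and compute and a tool call to move; the robot and the scene stay as the last step left them, time stands still between calls to the robot, and variables do not carry over. Pictures are saved under pics/ and viewed, at most 10 in all, crops included, and the job is handed in when it is done.

Besides the shell and the picture viewer there is one more tool, called by a JSON object that holds its "op" and its "data". jog_arm: Moves the arm, as the interface text tells. Its arguments: {"type":"object","properties":{"series":{"type":"array"},"jaw":{"type":"number"},"newtons":{"type":"number"}},"required":["series"]}

```bash
mkdir -p pics; cat > h.py <<'E'
from plant import *
import numpy as np, cv2
def ray(cam,uv):
    m=camera_model(cam);K=np.array(m["camera_matrix"]);d=np.array(m["dist_coeffs"])
    R=cv2.Rodrigues(np.array(m["rvec"],float))[0];t=np.array(m["tvec"],float).ravel()
    p=cv2.undistortPoints(np.array([[uv]],float),K,d).ravel()
    return -R.T@t, R.T@np.array([p[0],p[1],1])
def atz(cam,uv,z):
    o,d=ray(cam,uv);return o+d*(z-o[2])/d[2]
def proj(cam,P):
    m=camera_model(cam);return cv2.projectPoints(np.array([P],float),np.array(m["rvec"],float),np.array(m["tvec"],float),np.array(m["camera_matrix"]),np.array(m["dist_coeffs"]))[0].ravel()
E
python3 - <<'E'
from h import *
a=read_camera("top");b=read_camera("side")
for n,i in(("top",a),("side",b)): cv2.imwrite(f"pics/{n}0.png",i[:,:,::-1])
np.set_printoptions(precision=3,suppress=True)
for n,z in(("cap_large_top",.192),("cap_medium_top",.162),("cap_small_top",.132)):
  for c in("top","side"):
    for r in place_of(c,n)[:5]: print(n,c,np.round(r["uv"]),round(r["confidence"],2),atz(c,r["uv"],z))
s=read_state();print(s["t"],s["eef_pos"],s["orientation"],s["wrist_force"],s["width"])
E
```

```text
cap_large_top top [344. 206.] 0.54 [ 0.556 -0.033  0.192]
cap_large_top top [333. 212.] 0.48 [ 0.543 -0.01   0.192]
cap_large_top side [320. 215.] 0.62 [ 0.568 -0.026  0.192]
cap_medium_top top [211. 108.] 0.79 [0.768 0.254 0.162]
cap_medium_top top [196. 197.] 0.61 [0.573 0.281 0.162]
cap_medium_top top [104. 168.] 0.53 [0.636 0.483 0.162]
cap_medium_top side [248. 180.] 0.6 [0.58  0.294 0.162]
cap_medium_top side [226. 155.] 0.58 [0.628 0.479 0.162]
cap_medium_top side [306. 165.] 0.45 [0.777 0.255 0.162]
cap_small_top top [470. 230.] 0.73 [ 0.508 -0.323  0.132]
cap_small_top side [398. 305.] 0.64 [ 0.512 -0.328  0.132]
0.4 [0.22  0.477 0.253] [ 0.215  0.977 -0.    -0.   ] [-0.06  -0.544  1.098] 0.9965129169888551
```

View pics/top0.png

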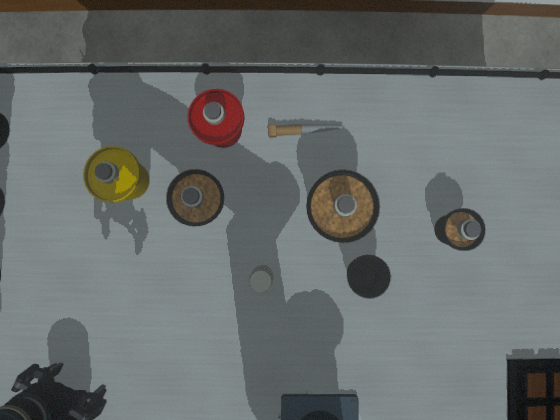

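View pics/side0.png

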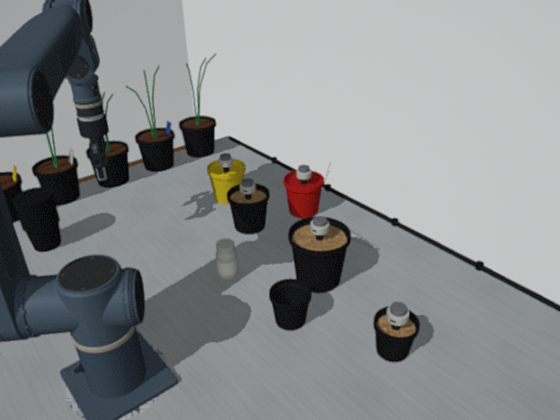

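The top view shows the black-pot caps at about large (345,205), medium (192,197) and small (471,229). The look-alikes are the red pot's cap (213,112) and the yellow pot's (104,172), plus the empty pot (369,276) and the jar (261,279). I choose the three black ones and check them in one crop.

```bash
python3 - <<'E'
from h import *
np.set_printoptions(precision=4,suppress=True)
t=cv2.imread("pics/top0.png");s=cv2.imread("pics/side0.png")
C=[((345,205),(320,223),.192),((192,197),(248,183),.162),((471,229),(398,308),.132)]
f=lambda i,p:cv2.resize(i[p[1]-30:p[1]+30,p[0]-30:p[0]+30],(260,260),interpolation=cv2.INTER_CUBIC)
cv2.imwrite("pics/crop.png",np.vstack([np.hstack([f(t,c[0]) for c in C]),np.hstack([f(s,c[1]) for c in C])]))
# network triangulation
for n,c in zip(("large","medium","small"),C):
  best=[]
  for cam,p in(("top",c[0]),("side",c[1])):
    L=[r["uv"] for _ in range(2) for r in place_of(cam,f"cap_{n}_top") if np.hypot(*(np.array(r["uv"])-p))<11]
    if L: best.append((cam,np.mean(L,0)))
  for cam,uv in best: print(n,cam,uv,atz(cam,uv,c[2]))
  if len(best)==2:
    A=np.zeros((3,3));b=np.zeros(3)
    for cam,uv in best:
      o,d=ray(cam,uv);d/=np.linalg.norm(d);M=np.eye(3)-np.outer(d,d);A+=M;b+=M@o
    print(" tri",np.linalg.solve(A,b))
E
```

```text
large top [344.4 205.7] [ 0.5558 -0.0325  0.192 ]
large side [319.8 215.3] [ 0.5685 -0.0258  0.192 ]
 tri [ 0.5574 -0.0331  0.1995]
medium top [195.7 197.3] [0.5731 0.281  0.162 ]
medium side [248.  179.7] [0.5802 0.2945 0.162 ]
 tri [0.5713 0.2797 0.1709]
small top [469.6 229.8] [ 0.5084 -0.3235  0.132 ]
small side [398.  304.8] [ 0.5122 -0.3281  0.132 ]
 tri [ 0.5104 -0.3262  0.1308]
```

View pics/crop.png

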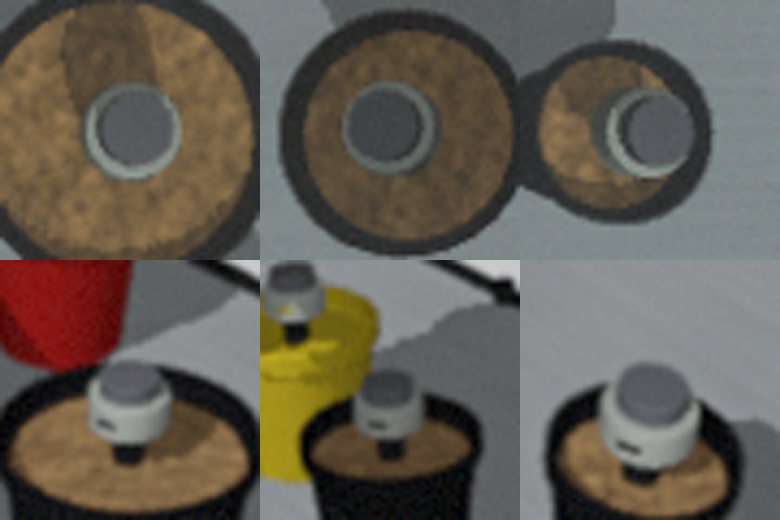

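The crop shows three black pots, each with a grey cap on a white head. The cap centres by eye are, in the top view, large (346.3,204.2), medium (190.5,195.5) and small (472.4,228), and in the side view (320,220), (248,181.5) and (398,308).

```bash
python3 - <<'E'
from h import *
np.set_printoptions(precision=4,suppress=True)
for n,a,b,z in(("large",(346.3,204.2),(320,220),.192),("medium",(190.5,195.5),(248,181.5),.162),("small",(472.4,228),(398,308),.132)):
    A=np.zeros((3,3));B=np.zeros(3)
    for cam,uv in(("top",a),("side",b)):
      o,d=ray(cam,uv);d/=np.linalg.norm(d);M=np.eye(3)-np.outer(d,d);A+=M;B+=M@o
    print(n,atz("top",a,z),atz("side",b,z),"tri",np.linalg.solve(A,B),"r",np.hypot(*atz("top",a,z)[:2]))
from scipy.spatial.transform import Rotation as Ro
s=read_state();print(Ro.from_quat(s["orientation"]).as_matrix())
E
```

```text
large [ 0.5589 -0.0365  0.192 ] [ 0.5537 -0.042   0.192 ] tri [ 0.559  -0.037   0.1874] r 0.5601142972782241
medium [0.5769 0.2923 0.162 ] [0.5734 0.2853 0.162 ] tri [0.5779 0.2929 0.1574] r 0.6466667963114547
small [ 0.5124 -0.33    0.132 ] [ 0.5044 -0.3345  0.132 ] tri [ 0.5113 -0.3316  0.1264] r 0.6094551100522564
[[-0.9078  0.4194  0.    ]
 [ 0.4194  0.9078  0.    ]
 [ 0.      0.     -1.    ]]
```

{"op": "jog_arm", "data": {"series": [[-2,-1.25,0,0],[-5,-3.1,0,0],[-8,-5,0,0],[-11,-6.8,0,0],[-14,-8.7,0,0],[-17,-10.6,0,0],[-20,-12.4,0,0],[-23,-14.3,0,0],[-26,-16.2,0,0],[-29,-18,0,0],[-32,-20,0,0],[-35,-21.8,0,0]], "jaw": 0}}

```text
t: 2.0
eef_pos: [0.4471, 0.1301, 0.2536]
orientation: [0.215, 0.977, 0.0, 0.0]
wrist_force: [-0.0, 1.0, -0.4]
width: -0.001
finger_force: 0.0
```

{"op": "jog_arm", "data": {"series": [[-3,-1.9,0,0],[-6,-3.7,0,0],[-9,-5.6,0,0],[-12,-7.4,0,0],[-15,-9.3,0,0],[-16.5,-10.2,0,0],[-17.2,-10.7,0,0],[-17.2,-10.7,1,0],[-17.2,-10.7,2,0],[-17.2,-10.7,2.3,0],[-17.2,-10.7,2.3,0]]}}

```text
t: 2.92
eef_pos: [0.5561, -0.0358, 0.2282]
orientation: [0.214, 0.977, 0.0, -0.002]
wrist_force: [-0.8, 0.2, -0.4]
width: 0.005
finger_force: 0.0
```

```bash
python3 - <<'E'
from h import *
t=read_camera("top")[:,:,::-1];s=read_camera("side")[:,:,::-1]
st=read_state();print(st["t"],st["eef_pos"],st["wrist_force"])
tip=np.array(st["eef_pos"])-[0,0,.022];print(proj("top",tip),proj("side",tip))
f=lambda i,p:cv2.resize(i[p[1]-40:p[1]+40,p[0]-40:p[0]+40],(390,390),interpolation=cv2.INTER_CUBIC)
cv2.imwrite("pics/c1.png",np.hstack([f(t,(345,205)),f(s,(320,215))]))
E
```

```text
3.0167 [ 0.55697844 -0.03611559  0.2300006 ] [-1.07421384  0.25923787  0.26021096]
[347.49462952 204.60274395] [319.49126755 213.10849149]
```

View pics/c1.png

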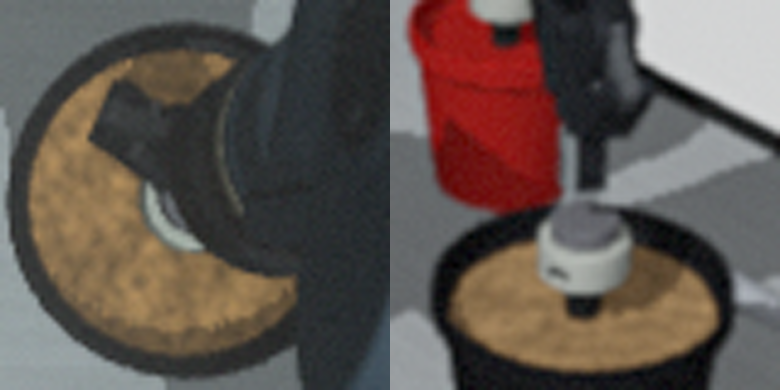

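The tip shows at about (320,214) in the side crop, just over the cap at (321,221), which agrees with the projection. Pressing now.

{"op": "jog_arm", "data": {"series": [[0,0,0.8,0],[0,0,1.3,0],[0,0,1.6,0],[0,0,1.8,0],[0,0,2.0,0],[0,0,2.2,0],[0,0,2.35,0],[0,0,2.5,0],[0,0,2.5,0]]}}

```text
t: 3.77
eef_pos: [0.5578, -0.0373, 0.2052]
orientation: [0.215, 0.977, 0.0, 0.0]
wrist_force: [-0.6, 0.1, 0.2]
width: 0.005
finger_force: 0.3
```

{"op": "jog_arm", "data": {"series": [[0,0,0.15,0],[0,0,0.3,0],[0,0,0.3,0],[0,0,0.3,0]]}}

```text
t: 4.1
eef_pos: [0.5579, -0.0374, 0.2031]
orientation: [0.215, 0.977, -0.0, 0.001]
wrist_force: [-2.7, 0.7, 5.5]
width: -0.001
finger_force: 2.6
```

{"op": "jog_arm", "data": {"series": [[0,0,0.15,0],[0,0,0.15,0],[0,0,-0.8,0],[0,0,-2.8,0],[0,0,-3.8,0],[1.2,3,-3.8,0],[2.4,6,-3.8,0],[3.6,9,-3.8,0],[4.8,12,-3.8,0],[6,15.2,-3.8,0],[7.2,18.3,-3.8,0],[8.4,21.3,-3.8,0]]}}

```text
t: 5.1
eef_pos: [0.5712, 0.1928, 0.2403]
orientation: [0.215, 0.977, -0.0, 0.0]
wrist_force: [0.6, 0.7, 0.1]
width: -0.004
finger_force: 0.0
```

```bash
python3 - <<'E'
from h import *
s=read_camera("side")[:,:,::-1]; st=read_state();print(st["t"],st["eef_pos"],st["wrist_force"])
cv2.imwrite("pics/c2.png",cv2.resize(s[170:250,270:370],(600,480),interpolation=cv2.INTER_CUBIC))
d=np.array([.577,.291,0])-st["eef_pos"];q=st["orientation"]
from scipy.spatial.transform import Rotation as Ro
print(Ro.from_quat(q).as_matrix().T@d*100)
E
```

```text
5.15 [0.57077462 0.19885485 0.23978443] [0.21166958 2.17453123 0.09928562]
[ 3.20757568  8.51545609 24.03037776]
```

View pics/c2.png

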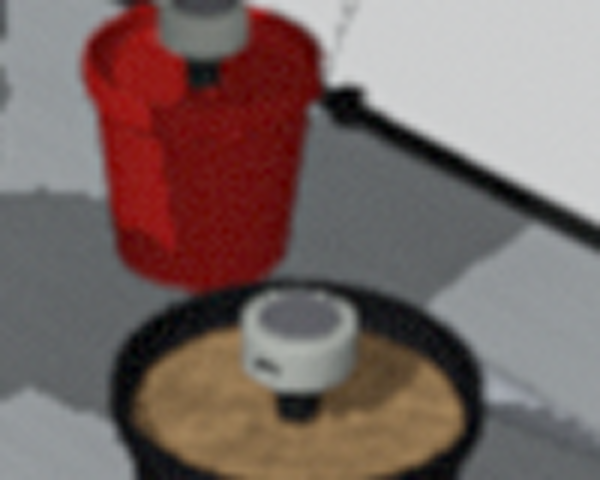

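The large cap now sits nearly flush in its head at crop (300,315), so it is in, and the pot is standing where it was. On to the medium one.

{"op": "jog_arm", "data": {"series": [[1.2,3.1,0,0],[2.4,6.1,0.5,0],[3.2,8.2,2,0],[3.6,9.2,3.5,0],[3.6,9.2,4,0],[3.6,9.2,4,0],[3.6,9.2,4,0]]}}

```text
t: 5.73
eef_pos: [0.5768, 0.2888, 0.2001]
orientation: [0.215, 0.977, -0.001, -0.0]
wrist_force: [-0.2, -0.8, 0.6]
width: -0.003
finger_force: 0.0
```

```bash
python3 - <<'E'
from h import *
t=read_camera("top")[:,:,::-1];s=read_camera("side")[:,:,::-1]
st=read_state();print(st["t"],st["eef_pos"],st["wrist_force"])
tip=np.array(st["eef_pos"])-[0,0,.022];print(proj("top",tip),proj("side",tip))
f=lambda i,p:cv2.resize(i[p[1]-40:p[1]+40,p[0]-40:p[0]+40],(390,390),interpolation=cv2.INTER_CUBIC)
cv2.imwrite("pics/c3.png",np.hstack([f(t,(192,197)),f(s,(248,180))]))
E
```

```text
5.8333 [0.57750466 0.28866785 0.20164585] [ 0.01247044  0.45485157 -0.37504981]
[190.23556388 194.42104136] [248.13466306 175.3902094 ]
```

View pics/c3.png

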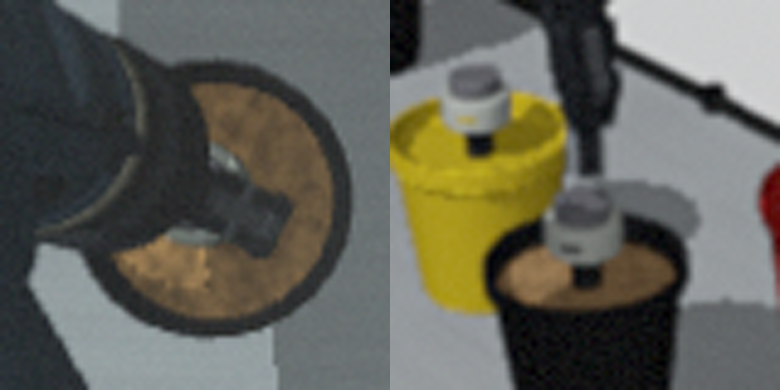

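The tip is at about (249,176) in the side view, just above the medium cap at (248,182), and the pot is black. Same press as before.

{"op": "jog_arm", "data": {"series": [[0,0,0.8,0],[0,0,1.3,0],[0,0,1.6,0],[0,0,1.8,0],[0,0,2.0,0],[0,0,2.2,0],[0,0,2.35,0],[0,0,2.5,0],[0,0,2.65,0],[0,0,2.8,0],[0,0,2.85,0],[0,0,2.85,0]]}}

```text
t: 6.83
eef_pos: [0.5769, 0.2897, 0.1727]
orientation: [0.215, 0.977, 0.0, 0.001]
wrist_force: [-0.6, -1.8, 5.5]
width: -0.0
finger_force: 2.8
```

{"op": "jog_arm", "data": {"series": [[0,0,-1,0],[0,0,-4,0],[0,0,-7,0],[0,0,-7.5,0],[-1,-3,-7.5,0],[-2,-6,-7.5,0],[-3.1,-9,-7.5,0],[-4.1,-12,-7.5,0],[-5.1,-15,-7.5,0],[-6.1,-18,-7.5,0],[-7.1,-21,-7.5,0],[-8.1,-24,-7.5,0]]}}

```text
t: 7.83
eef_pos: [0.5493, 0.0371, 0.2465]
orientation: [0.214, 0.977, 0.001, -0.0]
wrist_force: [0.8, 0.1, 0.1]
width: 0.003
finger_force: 0.0
```

{"op": "jog_arm", "data": {"series": [[-1,-3,0,0],[-2,-6,0,0],[-3.1,-9,0,0],[-4.1,-12,0,0],[-5.1,-15,0,0],[-6.1,-18,0,0],[-7.1,-21,0,0],[-8.1,-24,0,0],[-9.1,-27,0,0],[-10.2,-30,0,0],[-11.2,-33,0,0],[-11.8,-34.8,0,0]]}}

```text
t: 8.83
eef_pos: [0.5104, -0.3303, 0.246]
orientation: [0.216, 0.976, -0.0, 0.0]
wrist_force: [0.5, 0.6, 0.1]
width: 0.002
finger_force: 0.0
```

```bash
python3 - <<'E'
from h import *
from scipy.spatial.transform import Rotation as Ro
s=read_camera("side")[:,:,::-1];read_camera("top");st=read_state();print(st["t"],st["eef_pos"],st["orientation"],st["wrist_force"])
print(Ro.from_quat(st["orientation"]).as_matrix().T@(np.array([.511,-.331,.170])-st["eef_pos"])*100)
f=lambda i,p:cv2.resize(i[p[1]-40:p[1]+40,p[0]-40:p[0]+40],(390,390),interpolation=cv2.INTER_CUBIC)
cv2.imwrite("pics/c4.png",np.hstack([f(s,(248,190)),f(s,(398,300))]))
E
```

```text
8.9333 [ 0.51027382 -0.33035931  0.2455746 ] [ 2.16675102e-01  9.76243746e-01  1.06108082e-04 -1.94182767e-04] [ 0.65773639 -0.12200043  0.39313755]
[-0.0961171  -0.02826109  7.55741603]
```

View pics/c4.png

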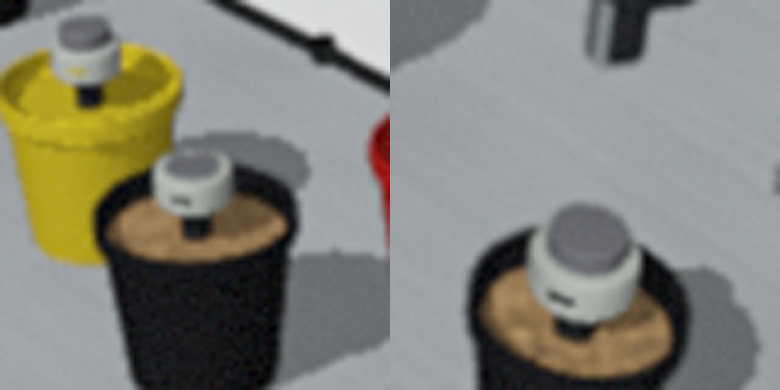

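The medium cap is flush at (247,183) in the side view, and the small cap at (398,308) is still out. Lowering to just above it.

{"op": "jog_arm", "data": {"series": [[0,0,3,0],[0,0,6,0],[0,0,7.2,0],[0,0,7.6,0],[0,0,7.6,0],[0,0,7.6,0]]}}

```text
t: 9.43
eef_pos: [0.5114, -0.3271, 0.1721]
orientation: [0.214, 0.977, -0.0, 0.001]
wrist_force: [-0.1, 0.4, -0.0]
width: -0.003
finger_force: 0.0
```

```bash
python3 - <<'E'
from h import *
t=read_camera("top")[:,:,::-1];s=read_camera("side")[:,:,::-1]
st=read_state();print(st["t"],st["eef_pos"],st["wrist_force"])
f=lambda i,p:cv2.resize(i[p[1]-40:p[1]+40,p[0]-40:p[0]+40],(390,390),interpolation=cv2.INTER_CUBIC)
cv2.imwrite("pics/c5.png",np.hstack([f(t,(470,229)),f(s,(398,300))]))
E
```

```text
9.5333 [ 0.5119159  -0.3278398   0.17326534] [ 0.57954977 -0.15233601  0.5930741 ]
```

View pics/c5.png

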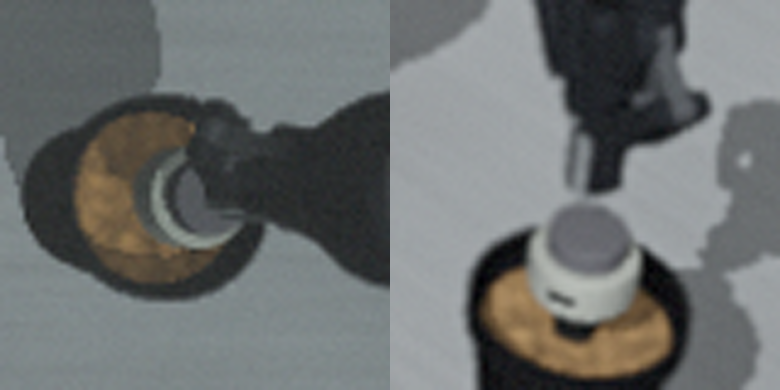

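The tip is at (399,298) in the side view, over the small cap at (399,308), and about 3 mm short in −y. I'll correct that while pressing.

{"op": "jog_arm", "data": {"series": [[-0.1,-0.3,0.5,0],[-0.1,-0.3,1.2,0],[-0.1,-0.3,1.6,0],[-0.1,-0.3,1.8,0],[-0.1,-0.3,2.0,0],[-0.1,-0.3,2.2,0],[-0.1,-0.3,2.4,0],[-0.1,-0.3,2.6,0],[-0.1,-0.3,2.75,0],[-0.1,-0.3,2.9,0],[-0.1,-0.3,3.0,0],[-0.1,-0.3,3.0,0]]}}

```text
t: 10.53
eef_pos: [0.5104, -0.3307, 0.1421]
orientation: [0.215, 0.977, -0.0, 0.0]
wrist_force: [-1.2, 1.1, 5.8]
width: -0.003
finger_force: 3.1
```

{"op": "jog_arm", "data": {"series": [[0,0,0.1,0],[0,0,0.1,0],[0,0,-1,0],[0,0,-4,0],[0,0,-8,0],[0,0,-11,0],[0,0,-12,0],[0,0,-12,0],[0,0,-12,0],[0,0,-12,0]]}}

```text
t: 11.37
eef_pos: [0.5099, -0.33, 0.2582]
orientation: [0.215, 0.977, 0.001, -0.002]
wrist_force: [-1.0, 0.3, -0.5]
width: 0.003
finger_force: 0.0
```

```bash
python3 - <<'E'
from h import *
s=read_camera("side")[:,:,::-1];st=read_state();print(st["t"],st["eef_pos"],st["wrist_force"])
cv2.imwrite("pics/c6.png",cv2.resize(s[150:360,200:450],(750,600),interpolation=cv2.INTER_CUBIC)[:600])
E
```

```text
11.4167 [ 0.50966848 -0.32983089  0.25773292] [0.1340802  0.40489196 0.63036552]
```

View pics/c6.png

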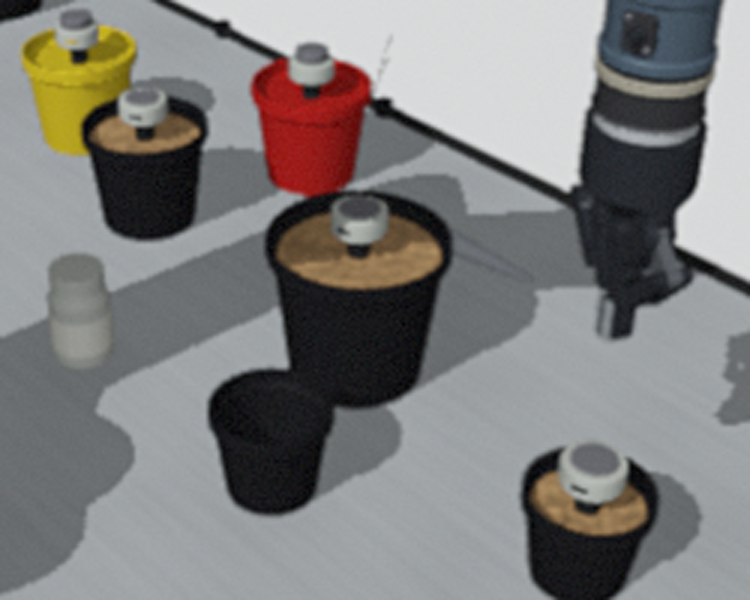

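The three caps look flush in their heads at crop (142,98), (360,208) and (594,460). The pots are standing, the empty pot and jar look unmoved, and the hand is clear.

```bash
python3 -c "
from plant import *
print(job_done())"
```

```text
the job is handed in; nothing more can be done
None
```

I pressed in all three caps in order (large, medium, small), each to its stop at about 5.5 N, and handed the job in at about 11.4 s with the hand clear; the hand-in gave no verdict.

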